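Rake the wax pastilles out over the cooling tray

TASK

The wax pastilles lie crowded at one end of the cooling tray. Take the hand rake from its stand and rake them along into one even layer, so that each third of the tray's length has at least two and none lies on another; let the tines ride lightly on the floor all along the stroke, up to about the middle of the far third, never pushing the tray with more than 10 N, although the floor's slope is unknown. Touch the pastilles with the rake only, put the rake back in its stand, and leave the jars and the bottle alone.

Things in the scene. Friction and masses are not known exactly. Their poses are not given: they have to be found in the camera images.
- tray: Fixed open aluminium tray, inside 260 x 116 mm, walls 4 mm thick, 58 mm high; blue marks on the long rims at the thirds of its length (43 mm either side of the middle). Origin: centre of its underside, on the worktop. x along its length to the empty end, y across, z up. White floor, 24 mm above the underside, level and fixed from the -x end to x = -10 mm; beyond that see floor_hinge.
- floor_hinge (a point): Point on the floor of the tray, mid-width, at x = -10 mm, axes as the tray's. From here to the +x end the floor is a stiff leaf, hinged on this line across the tray, that slopes up or down to the +x end by up to 0.13 rad (up to 18 mm at the end). The slope differs each time, is not reported, and does not give under the rake.
- stand: Fixed grey rake stand, 60 x 124 mm: two ledges, tops 42 mm above the worktop, a 16 mm wide slot between them along its y. Origin: centre of its underside. Stored, the rake's tines hang in the slot, its head plate (32 mm above the tine tips) lies on the ledges, its x and y along the stand's, either way round.
- rake_grip (a point): Middle of the wooden handle of the hand rake. The handle is an upright block 24 mm (x) x 34 mm (y) x 62 mm tall, gripped from above. z up along the handle; y along the rake's row of tines, x the raking direction. This point is 85 mm above the tine tips. The rake weighs 0.16 kg.
- rake_tips (a point): Middle of the row of tine tips of the rake: six 5 mm round tines, 32 mm long, 19 mm apart, in one row along y, under a steel head plate 26 mm (x) x 100 mm (y) x 8 mm. Axes as rake_grip. The head is sprung upward into the handle: it starts to give at 2 N and then gives 1 mm for every further 2 N, at most 10 mm.
- wax0_c (a point): Centre of wax pastille 0: honey-yellow hard wax disc, 22 mm across, 12 mm thick, about 15 g, lying flat. At the start the nine lie in three loose rows across the tray, at about x = -112, -76 and -40 mm in the tray, 36 mm apart across it (each up to 3 mm off along, 4 mm off across).
- wax1_c (a point): Centre of wax pastille 1: honey-yellow hard wax disc, 22 mm across, 12 mm thick, about 15 g, lying flat. At the start the nine lie in three loose rows across the tray, at about x = -112, -76 and -40 mm in the tray, 36 mm apart across it (each up to 3 mm off along, 4 mm off across).
- wax2_c (a point): Centre of wax pastille 2: honey-yellow hard wax disc, 22 mm across, 12 mm thick, about 15 g, lying flat. At the start the nine lie in three loose rows across the tray, at about x = -112, -76 and -40 mm in the tray, 36 mm apart across it (each up to 3 mm off along, 4 mm off across).
- wax3_c (a point): Centre of wax pastille 3: honey-yellow hard wax disc, 22 mm across, 12 mm thick, about 15 g, lying flat. At the start the nine lie in three loose rows across the tray, at about x = -112, -76 and -40 mm in the tray, 36 mm apart across it (each up to 3 mm off along, 4 mm off across).
- wax4_c (a point): Centre of wax pastille 4: honey-yellow hard wax disc, 22 mm across, 12 mm thick, about 15 g, lying flat. At the start the nine lie in three loose rows across the tray, at about x = -112, -76 and -40 mm in the tray, 36 mm apart across it (each up to 3 mm off along, 4 mm off across).
- wax5_c (a point): Centre of wax pastille 5: honey-yellow hard wax disc, 22 mm across, 12 mm thick, about 15 g, lying flat. At the start the nine lie in three loose rows across the tray, at about x = -112, -76 and -40 mm in the tray, 36 mm apart across it (each up to 3 mm off along, 4 mm off across).
- wax6_c (a point): Centre of wax pastille 6: honey-yellow hard wax disc, 22 mm across, 12 mm thick, about 15 g, lying flat. At the start the nine lie in three loose rows across the tray, at about x = -112, -76 and -40 mm in the tray, 36 mm apart across it (each up to 3 mm off along, 4 mm off across).
- wax7_c (a point): Centre of wax pastille 7: honey-yellow hard wax disc, 22 mm across, 12 mm thick, about 15 g, lying flat. At the start the nine lie in three loose rows across the tray, at about x = -112, -76 and -40 mm in the tray, 36 mm apart across it (each up to 3 mm off along, 4 mm off across).
- wax8_c (a point): Centre of wax pastille 8: honey-yellow hard wax disc, 22 mm across, 12 mm thick, about 15 g, lying flat. At the start the nine lie in three loose rows across the tray, at about x = -112, -76 and -40 mm in the tray, 36 mm apart across it (each up to 3 mm off along, 4 mm off across).
- cream_jar: Bystander: small white jar with grey lid, 51 mm across, 40 mm high; origin at the centre of its underside.
- amber_60: Bystander: small amber bottle with white cap, 37 mm across, 75 mm high; origin at the centre of its underside.
- white_jar: Bystander: white jar with white lid, 58 mm across, 48 mm high; origin at the centre of its underside.
Mind the look-alikes: they are no part of the job. Leave any black or turquoise look-alike of the part that bears rake_grip alone.

How it is judged (in metres and radians):
On the way, in this order (a step that is already met when the one before it is completed fails the run):
1. the rake is lifted out of its stand (height (world z) of rake_tips above 0.05 m), for 0.1 s.
2. the rake's tines ride on the floor in the middle third of the tray (x of rake_tips in the frame of tray between -0.0433 and 0.0433 m and angle between rake_grip's own z axis and vertical below 0.6 rad and contact force between rake and tray between 0.5 and 10 N), for 0.1 s.
3. the rake's tines ride on the floor about the middle of the far third of the tray, or beyond (x of rake_tips in the frame of tray between 0.068 and 0.13 m and angle between rake_grip's own z axis and vertical below 0.6 rad and contact force between rake and tray between 0.5 and 10 N), for 0.1 s.
At the end, for the whole second after the job is handed in: All nine pastilles rest inside the tray, at least two centres in each third of its length, no two centres closer than 17 mm from above; the rake stands free in its stand: within 0.1 rad of upright, 20 mm of centre and 0.2 rad of line, tine tips under 16 mm above the worktop (((x of each of wax0_c, wax1_c in the frame of tray below -0.0433 m or x of each of wax0_c, wax2_c in the frame of tray below -0.0433 m or x of each of wax0_c, wax3_c in the frame of tray below -0.0433 m or x of each of wax0_c, wax4_c in the frame of tray below -0.0433 m or x of each of wax0_c, wax5_c in the frame of tray below -0.0433 m or x of each of wax0_c, wax6_c in the frame of tray below -0.0433 m or x of each of wax0_c, wax7_c in the frame of tray below -0.0433 m or x of each of wax0_c, wax8_c in the frame of tray below -0.0433 m or x of each of wax1_c, wax2_c in the frame of tray below -0.0433 m or x of each of wax1_c, wax3_c in the frame of tray below -0.0433 m or x of each of wax1_c, wax4_c in the frame of tray below -0.0433 m or x of each of wax1_c, wax5_c in the frame of tray below -0.0433 m or x of each of wax1_c, wax6_c in the frame of tray below -0.0433 m or x of each of wax1_c, wax7_c in the frame of tray below -0.0433 m or x of each of wax1_c, wax8_c in the frame of tray below -0.0433 m or x of each of wax2_c, wax3_c in the frame of tray below -0.0433 m or x of each of wax2_c, wax4_c in the frame of tray below -0.0433 m or x of each of wax2_c, wax5_c in the frame of tray below -0.0433 m or x of each of wax2_c, wax6_c in the frame of tray below -0.0433 m or x of each of wax2_c, wax7_c in the frame of tray below -0.0433 m) or (x of each of wax2_c, wax8_c in the frame of tray below -0.0433 m or x of each of wax3_c, wax4_c in the frame of tray below -0.0433 m or x of each of wax3_c, wax5_c in the frame of tray below -0.0433 m or x of each of wax3_c, wax6_c in the frame of tray below -0.0433 m or x of each of wax3_c, wax7_c in the frame of tray below -0.0433 m or x of each of wax3_c, wax8_c in the frame of tray below -0.0433 m or x of each of wax4_c, wax5_c in the frame of tray below -0.0433 m or x of each of wax4_c, wax6_c in the frame of tray below -0.0433 m or x of each of wax4_c, wax7_c in the frame of tray below -0.0433 m or x of each of wax4_c, wax8_c in the frame of tray below -0.0433 m or x of each of wax5_c, wax6_c in the frame of tray below -0.0433 m or x of each of wax5_c, wax7_c in the frame of tray below -0.0433 m or x of each of wax5_c, wax8_c in the frame of tray below -0.0433 m or x of each of wax6_c, wax7_c in the frame of tray below -0.0433 m or x of each of wax6_c, wax8_c in the frame of tray below -0.0433 m or x of each of wax7_c, wax8_c in the frame of tray below -0.0433 m)) and (((x of wax0_c in the frame of tray between -0.0433 and 0.0433 m and x of wax1_c in the frame of tray between -0.0433 and 0.0433 m) or (x of wax0_c in the frame of tray between -0.0433 and 0.0433 m and x of wax2_c in the frame of tray between -0.0433 and 0.0433 m) or (x of wax0_c in the frame of tray between -0.0433 and 0.0433 m and x of wax3_c in the frame of tray between -0.0433 and 0.0433 m) or (x of wax0_c in the frame of tray between -0.0433 and 0.0433 m and x of wax4_c in the frame of tray between -0.0433 and 0.0433 m) or (x of wax0_c in the frame of tray between -0.0433 and 0.0433 m and x of wax5_c in the frame of tray between -0.0433 and 0.0433 m) or (x of wax0_c in the frame of tray between -0.0433 and 0.0433 m and x of wax6_c in the frame of tray between -0.0433 and 0.0433 m) or (x of wax0_c in the frame of tray between -0.0433 and 0.0433 m and x of wax7_c in the frame of tray between -0.0433 and 0.0433 m) or (x of wax0_c in the frame of tray between -0.0433 and 0.0433 m and x of wax8_c in the frame of tray between -0.0433 and 0.0433 m) or (x of wax1_c in the frame of tray between -0.0433 and 0.0433 m and x of wax2_c in the frame of tray between -0.0433 and 0.0433 m) or (x of wax1_c in the frame of tray between -0.0433 and 0.0433 m and x of wax3_c in the frame of tray between -0.0433 and 0.0433 m) or (x of wax1_c in the frame of tray between -0.0433 and 0.0433 m and x of wax4_c in the frame of tray between -0.0433 and 0.0433 m) or (x of wax1_c in the frame of tray between -0.0433 and 0.0433 m and x of wax5_c in the frame of tray between -0.0433 and 0.0433 m) or (x of wax1_c in the frame of tray between -0.0433 and 0.0433 m and x of wax6_c in the frame of tray between -0.0433 and 0.0433 m) or (x of wax1_c in the frame of tray between -0.0433 and 0.0433 m and x of wax7_c in the frame of tray between -0.0433 and 0.0433 m) or (x of wax1_c in the frame of tray between -0.0433 and 0.0433 m and x of wax8_c in the frame of tray between -0.0433 and 0.0433 m) or (x of wax2_c in the frame of tray between -0.0433 and 0.0433 m and x of wax3_c in the frame of tray between -0.0433 and 0.0433 m) or (x of wax2_c in the frame of tray between -0.0433 and 0.0433 m and x of wax4_c in the frame of tray between -0.0433 and 0.0433 m) or (x of wax2_c in the frame of tray between -0.0433 and 0.0433 m and x of wax5_c in the frame of tray between -0.0433 and 0.0433 m) or (x of wax2_c in the frame of tray between -0.0433 and 0.0433 m and x of wax6_c in the frame of tray between -0.0433 and 0.0433 m) or (x of wax2_c in the frame of tray between -0.0433 and 0.0433 m and x of wax7_c in the frame of tray between -0.0433 and 0.0433 m)) or ((x of wax2_c in the frame of tray between -0.0433 and 0.0433 m and x of wax8_c in the frame of tray between -0.0433 and 0.0433 m) or (x of wax3_c in the frame of tray between -0.0433 and 0.0433 m and x of wax4_c in the frame of tray between -0.0433 and 0.0433 m) or (x of wax3_c in the frame of tray between -0.0433 and 0.0433 m and x of wax5_c in the frame of tray between -0.0433 and 0.0433 m) or (x of wax3_c in the frame of tray between -0.0433 and 0.0433 m and x of wax6_c in the frame of tray between -0.0433 and 0.0433 m) or (x of wax3_c in the frame of tray between -0.0433 and 0.0433 m and x of wax7_c in the frame of tray between -0.0433 and 0.0433 m) or (x of wax3_c in the frame of tray between -0.0433 and 0.0433 m and x of wax8_c in the frame of tray between -0.0433 and 0.0433 m) or (x of wax4_c in the frame of tray between -0.0433 and 0.0433 m and x of wax5_c in the frame of tray between -0.0433 and 0.0433 m) or (x of wax4_c in the frame of tray between -0.0433 and 0.0433 m and x of wax6_c in the frame of tray between -0.0433 and 0.0433 m) or (x of wax4_c in the frame of tray between -0.0433 and 0.0433 m and x of wax7_c in the frame of tray between -0.0433 and 0.0433 m) or (x of wax4_c in the frame of tray between -0.0433 and 0.0433 m and x of wax8_c in the frame of tray between -0.0433 and 0.0433 m) or (x of wax5_c in the frame of tray between -0.0433 and 0.0433 m and x of wax6_c in the frame of tray between -0.0433 and 0.0433 m) or (x of wax5_c in the frame of tray between -0.0433 and 0.0433 m and x of wax7_c in the frame of tray between -0.0433 and 0.0433 m) or (x of wax5_c in the frame of tray between -0.0433 and 0.0433 m and x of wax8_c in the frame of tray between -0.0433 and 0.0433 m) or (x of wax6_c in the frame of tray between -0.0433 and 0.0433 m and x of wax7_c in the frame of tray between -0.0433 and 0.0433 m) or (x of wax6_c in the frame of tray between -0.0433 and 0.0433 m and x of wax8_c in the frame of tray between -0.0433 and 0.0433 m) or (x of wax7_c in the frame of tray between -0.0433 and 0.0433 m and x of wax8_c in the frame of tray between -0.0433 and 0.0433 m))) and ((x of each of wax0_c, wax1_c in the frame of tray above 0.0433 m or x of each of wax0_c, wax2_c in the frame of tray above 0.0433 m or x of each of wax0_c, wax3_c in the frame of tray above 0.0433 m or x of each of wax0_c, wax4_c in the frame of tray above 0.0433 m or x of each of wax0_c, wax5_c in the frame of tray above 0.0433 m or x of each of wax0_c, wax6_c in the frame of tray above 0.0433 m or x of each of wax0_c, wax7_c in the frame of tray above 0.0433 m or x of each of wax0_c, wax8_c in the frame of tray above 0.0433 m or x of each of wax1_c, wax2_c in the frame of tray above 0.0433 m or x of each of wax1_c, wax3_c in the frame of tray above 0.0433 m or x of each of wax1_c, wax4_c in the frame of tray above 0.0433 m or x of each of wax1_c, wax5_c in the frame of tray above 0.0433 m or x of each of wax1_c, wax6_c in the frame of tray above 0.0433 m or x of each of wax1_c, wax7_c in the frame of tray above 0.0433 m or x of each of wax1_c, wax8_c in the frame of tray above 0.0433 m or x of each of wax2_c, wax3_c in the frame of tray above 0.0433 m or x of each of wax2_c, wax4_c in the frame of tray above 0.0433 m or x of each of wax2_c, wax5_c in the frame of tray above 0.0433 m or x of each of wax2_c, wax6_c in the frame of tray above 0.0433 m or x of each of wax2_c, wax7_c in the frame of tray above 0.0433 m) or (x of each of wax2_c, wax8_c in the frame of tray above 0.0433 m or x of each of wax3_c, wax4_c in the frame of tray above 0.0433 m or x of each of wax3_c, wax5_c in the frame of tray above 0.0433 m or x of each of wax3_c, wax6_c in the frame of tray above 0.0433 m or x of each of wax3_c, wax7_c in the frame of tray above 0.0433 m or x of each of wax3_c, wax8_c in the frame of tray above 0.0433 m or x of each of wax4_c, wax5_c in the frame of tray above 0.0433 m or x of each of wax4_c, wax6_c in the frame of tray above 0.0433 m or x of each of wax4_c, wax7_c in the frame of tray above 0.0433 m or x of each of wax4_c, wax8_c in the frame of tray above 0.0433 m or x of each of wax5_c, wax6_c in the frame of tray above 0.0433 m or x of each of wax5_c, wax7_c in the frame of tray above 0.0433 m or x of each of wax5_c, wax8_c in the frame of tray above 0.0433 m or x of each of wax6_c, wax7_c in the frame of tray above 0.0433 m or x of each of wax6_c, wax8_c in the frame of tray above 0.0433 m or x of each of wax7_c, wax8_c in the frame of tray above 0.0433 m)) and horizontal distance between wax0_c and wax1_c above 0.017 m and horizontal distance between each of wax0_c, wax1_c and wax2_c above 0.017 m and horizontal distance between each of wax0_c, wax1_c, wax2_c and wax3_c above 0.017 m and horizontal distance between each of wax0_c, wax1_c, wax2_c, wax3_c and wax4_c above 0.017 m and horizontal distance between each of wax0_c, wax1_c, wax2_c, wax3_c, wax4_c and wax5_c above 0.017 m and horizontal distance between each of wax0_c, wax1_c, wax2_c, wax3_c, wax4_c, wax5_c and wax6_c above 0.017 m and horizontal distance between each of wax0_c, wax1_c, wax2_c, wax3_c, wax4_c, wax5_c, wax6_c and wax7_c above 0.017 m and horizontal distance between each of wax0_c, wax1_c, wax2_c, wax3_c, wax4_c, wax5_c, wax6_c, wax7_c and wax8_c above 0.017 m and x of wax0_c in the frame of tray between -0.13 and 0.13 m and y of wax0_c in the frame of tray between -0.058 and 0.058 m and z of wax0_c in the frame of tray between 0 and 0.06 m and x of wax1_c in the frame of tray between -0.13 and 0.13 m and y of wax1_c in the frame of tray between -0.058 and 0.058 m and z of wax1_c in the frame of tray between 0 and 0.06 m and x of wax2_c in the frame of tray between -0.13 and 0.13 m and y of wax2_c in the frame of tray between -0.058 and 0.058 m and z of wax2_c in the frame of tray between 0 and 0.06 m and x of wax3_c in the frame of tray between -0.13 and 0.13 m and y of wax3_c in the frame of tray between -0.058 and 0.058 m and z of wax3_c in the frame of tray between 0 and 0.06 m and x of wax4_c in the frame of tray between -0.13 and 0.13 m and y of wax4_c in the frame of tray between -0.058 and 0.058 m and z of wax4_c in the frame of tray between 0 and 0.06 m and x of wax5_c in the frame of tray between -0.13 and 0.13 m and y of wax5_c in the frame of tray between -0.058 and 0.058 m and z of wax5_c in the frame of tray between 0 and 0.06 m and x of wax6_c in the frame of tray between -0.13 and 0.13 m and y of wax6_c in the frame of tray between -0.058 and 0.058 m and z of wax6_c in the frame of tray between 0 and 0.06 m and x of wax7_c in the frame of tray between -0.13 and 0.13 m and y of wax7_c in the frame of tray between -0.058 and 0.058 m and z of wax7_c in the frame of tray between 0 and 0.06 m and x of wax8_c in the frame of tray between -0.13 and 0.13 m and y of wax8_c in the frame of tray between -0.058 and 0.058 m and z of wax8_c in the frame of tray between 0 and 0.06 m and linear speed of each of wax0, wax1, wax2, wax3, wax4, wax5, wax6, wax7, wax8 below 0.01 m/s and horizontal distance between rake_grip and stand below 0.02 m and angle between rake_grip's own z axis and vertical below 0.1 rad and height (world z) of rake_tips below 0.016 m and angle between the y axis of rake_grip and the y axis of stand, either way round below 0.2 rad); the robot touches nothing.
It fails at once if the rake pushes on the tray with more than 10 N (contact force between rake and tray above 10 N).
It fails at once if a pastille is touched by the fingers or the arm (contact force between any of the fingers, the arm and wax0 above 0.5 N or contact force between any of the fingers, the arm and wax1 above 0.5 N or contact force between any of the fingers, the arm and wax2 above 0.5 N or contact force between any of the fingers, the arm and wax3 above 0.5 N or contact force between any of the fingers, the arm and wax4 above 0.5 N or contact force between any of the fingers, the arm and wax5 above 0.5 N or contact force between any of the fingers, the arm and wax6 above 0.5 N or contact force between any of the fingers, the arm and wax7 above 0.5 N or contact force between any of the fingers, the arm and wax8 above 0.5 N).
It fails at once if the cream jar is moved more than 20 mm (distance of cream_jar from where it was at the start of the episode above 0.02 m).
It fails at once if the amber bottle is moved more than 20 mm (distance of amber_60 from where it was at the start of the episode above 0.02 m).
It fails at once if the white jar is moved more than 20 mm (distance of white_jar from where it was at the start of the episode above 0.02 m).
It also fails if it takes over 64 s, if anything falls off the work surface, if the arm or the gripper's body presses on something with over 40 N, if the wrist force passes 120 N, or if a joint passes its speed limit or range.

ROBOT

A 6-joint arm with a two-finger parallel gripper is mounted at the origin on a cart in front of the work surface, level with it; the furniture and walls round the work are solid. World frame = base frame: x ahead of the robot, y to its left, z up, the work surface at z = 0. Lengths are in mm, angles in rad, forces in N, time in s.
With the tool pointing down it reaches from about 400 to 925 mm from the base axis. Payload 12.5 kg.
Tool frame: the origin (TCP) lies between the finger pads; the fingertips stand 14 mm ahead of it and the grasp point (between the pads) lies 5 mm behind it; x points along the fingers, y is the direction in which the jaws open and shut, and the axes are right-handed (so a half turn about x gives the same grasp; the last joint's range is limited). The gripper opens to 95 mm and grips with 3 to 60 N. Pads are 20 mm wide; open, the fingers measure 119 mm over their backs; the gripper's body (75 mm by 180 mm) begins 59 mm behind the grasp point.
Start: joints at [1.057, 0.491, 1.559, -0, 1.092, -0.106], TCP at [247.855, 573.773, 205.961] pointing down, gripper open.
Joint ranges: [-3.1, 3.1], [-0.84, 2.19], [0.05, 2.79], [-1.13, 4.28], [0.06, 2.93], [-2.69, 2.69]. Speed limits (rad/s): [2.22, 2.22, 2.79, 3.14, 3.14, 3.14].

INTERFACE

Orientations are given as [roll, pitch, yaw] about the fixed x, y, z axes, in that order (R = Rz(yaw) Ry(pitch) Rx(roll)).
In Python, from cell import env, cams gives the robot as it stands.
- The arm moves only by the tool carry_out, never from a script. Its arguments are lists of equal length, an entry for each row: "grip": the closure, from -1 (fully open) to 1 (shut); "linear": the shift along the tool's x, y, z scaled (see below), a list of three; "turn": the turn about the tool's x scaled (see below). In form: {"grip": [grip, ...], "linear": [[tx, ty, tz], ...], "turn": [turn, ...]}. A call has 1 to 5 rows; each row shifts and turns the commanded pose from where the row before left it, along the tool's axes as they then stand; what a row does not reach is not made up. The controller multiplies each number of a shift by 0.5 m and each number of a turn by 180 degrees. A row lasts 1/10 s, in which the tool goes at most 50 mm and 8.59 degrees, less where a joint would pass 70% of its speed; a pose out of reach is approached as far as the arm can. A call with a number of a shift or a turn outside -1 to 1 is refused whole. A call with a gripper value outside its range is refused whole. The fingers move at their own pace and stop on an object; the grip force is fixed at half the most. Time passes only in rows, so rows that do not move let the fingers close. It gives the time, the measured TCP pose, the force and the opening at its end, in the units of the state.
- env.state(): the state, without advancing time (a new reading comes with each control period).
- cams.read_camera(name): name is "scene" or "top" or "wrist"; returns the picture (384x512x3 uint8, blue, green, red); there is no depth.
- cams.camera_info(name): a dict with "fx", "fy", "cx", "cy" (pixels), "view" (4x4, takes a point from world to camera coordinates). Camera axes: x right, y down, z forward; pixel columns grow to the right and rows downward; lengths in mm; the calibration is good to about 2 mm. A picture is of the moment at which its call begins: read the wrist's pose just before it. camera_info takes no time and is no camera call; for the wrist camera it gives the pose at the moment of the call.
- env.job_done(): hands the job in, once; it reports no verdict.
The state is a dict: "t": time; "joints": joint angles; "qvel": joint speeds; "tau": joint torques, N m; "eef_pos": TCP position; "tcp_rot": TCP orientation; "ft_force": force on the tool from outside, world axes, zero at the start; "moment": the same for the moment, N m; "opening": opening from 0.0 (shut) to 1.0 (fully open).
Only numpy, scipy, OpenCV 4.12 (cv2) and the standard library are available. Lean on these libraries where they do the work, as an engineer would, in place of code of your own. Each camera call takes 0.05 s, during which the arm holds its last target. There are 200 camera calls.

## Working session

There is one attempt and no reset: what is moved stays moved. The work goes in short steps, Python scripts to look and compute and a tool call to move; the robot and the scene stay as the last step left them, time stands still between calls to the robot, and variables do not carry over. Pictures are saved under pics/ and viewed, about 8 in all and at most 12, crops included, and the job is handed in when it is done.

Besides the shell and the picture viewer there is one more tool, called in YAML: its name, and indented under it one key for each argument. carry_out: Moves the arm, as the interface text tells. Shifts and turns lie within -1 to 1; 1 stands for 0.5 m of shift or 180 degrees of turn. Its arguments: {"type":"object","properties":{"grip":{"type":"array"},"linear":{"type":"array"},"turn":{"type":"array"}},"required":["grip","linear","turn"]}

```bash
ls; mkdir -p pics
python3 - <<'E'
from cell import env,cams
import cv2,numpy as np
for n in("scene","top"):
    cv2.imwrite(f"pics/{n}0.png",cams.read_camera(n)); i=cams.camera_info(n); print(n,i["fx"],i["cx"],i["cy"],np.round(i["view"],3).tolist())
print(env.state())
E
```

```text
pics
scene 425.65802830899355 253.01324863734948 189.53445408996404 [[-0.711, -0.703, 0.007, 345.427], [-0.459, 0.457, -0.762, 330.921], [0.532, -0.545, -0.648, 1429.424], [0.0, 0.0, 0.0, 1.0]]
top 471.5842652906809 245.02498865803562 196.4922756767565 [[-0.01, -1.0, -0.01, -60.123], [-0.983, 0.011, -0.185, 533.004], [0.185, 0.008, -0.983, 1483.875], [0.0, 0.0, 0.0, 1.0]]
{'t': 0.1, 'joints': array([ 1.05738565e+00,  4.91496216e-01,  1.55936346e+00,  3.54279874e-06,
        1.09167766e+00, -1.05569790e-01]), 'qvel': array([-0.0011462 , -0.0018489 , -0.00203094, -0.00235204, -0.00122738,
       -0.00053359]), 'tau': array([ 2.12230487e-03, -6.13620472e+01, -2.58604664e+01,  6.93428982e-02,
        4.69201547e-02, -8.96909137e-05]), 'eef_pos': array([247.75266922, 573.57485873, 205.43071147]), 'tcp_rot': array([-1.67969245,  1.56985164, -2.08753497]), 'ft_force': array([0.73107018, 0.03724442, 0.33533159]), 'moment': array([-0.05845831,  0.02909719, -0.01255286]), 'opening': 1.000201839482921}
```

View pics/scene0.png

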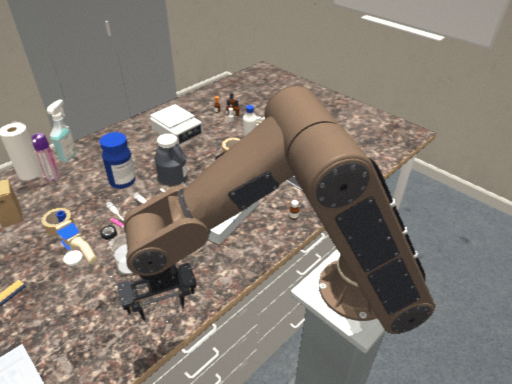

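View pics/top0.png

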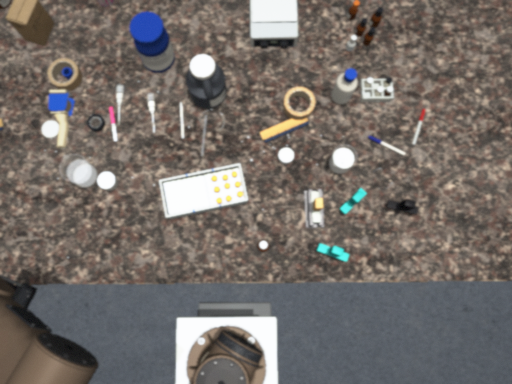

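Candidates for the rake: wooden handle in the grey stand at top (318,205), turquoise at (353,201) and (333,253), black at (402,207). The wooden one in the grey stand fits the description, so I'll confirm it in a crop.

```bash
cat > h.py <<'E'
from cell import env,cams
import cv2,numpy as np
def ray(n,uv,z,i=None):
    i=i or cams.camera_info(n);V=np.array(i["view"]);R,t=V[:3,:3],V[:3,3]
    o=-R.T@t;d=R.T@np.array([(uv[0]-i["cx"])/i["fx"],(uv[1]-i["cy"])/i["fy"],1])
    return (o+d*(z-o[2])/d[2])[:2]
def proj(n,P,i=None):
    i=i or cams.camera_info(n);V=np.array(i["view"]);c=V[:3,:3]@np.array(P,float)+V[:3,3]
    return c[0]/c[2]*i["fx"]+i["cx"],c[1]/c[2]*i["fy"]+i["cy"]
E
python3 - <<'E'
from h import *
im=cv2.imread("pics/top0.png")
c=im[150:270,150:350]; cv2.imwrite("pics/crop0.png",cv2.resize(c,None,fx=4,fy=4,interpolation=cv2.INTER_CUBIC))
hsv=cv2.cvtColor(im,cv2.COLOR_BGR2HSV)
m=cv2.inRange(hsv,(15,90,120),(35,255,255)); m[:150]=0;m[270:]=0
n,l,s,ce=cv2.connectedComponentsWithStats(m)
for k in range(1,n):
    if s[k,4]>8: print(s[k],ce[k].round(1),ray("top",ce[k],36).round(1),ray("top",ce[k],110).round(1))
m=cv2.inRange(hsv,(0,0,150),(180,60,255));m|=cv2.inRange(hsv,(15,90,120),(35,255,255))
m[:160]=0;m[220:]=0;m[:,:155]=0;m[:,255:]=0
m=cv2.morphologyEx(m,cv2.MORPH_OPEN,np.ones((2,2)))
cs,_=cv2.findContours(m,0,2);k=max(cs,key=cv2.contourArea);r=cv2.minAreaRect(k);print(r);b=cv2.boxPoints(r)
print([ray("top",p,58).round(1).tolist() for p in b])
E
```

```text
[232 172   5   5  18] [233.9 173.9] [611.3 -29.6] [593.6 -31.9]
[223 175   4   5  17] [224.6 177.1] [600.9   1.3] [583.7  -2.6]
[212 176   5   5  19] [213.8 178.2] [597.8  36.8] [580.8  31.2]
[235 182   5   5  19] [237.2 184. ] [577.1 -40.3] [561.1 -42.2]
[225 184   4   4  15] [226.6 185.4] [572.8  -5.3] [557.   -8.9]
[215 187   4   5  17] [216.4 189.1] [560.7  28.3] [545.5  23.1]
[238 192   5   5  20] [239.8 193.8] [544.2 -48.5] [529.8 -49.9]
[226 196   5   5  19] [228.2 198. ] [530.5 -10.5] [516.7 -13.8]
[217 198   4   5  17] [218.6 200.1] [523.8  21.1] [510.4  16.2]
[314 198  10  12  53] [318.1 204.9] [ 504.1 -303.9] [ 491.7 -292.9]
((203.55043029785156, 189.4893798828125), (42.38665771484375, 89.56305694580078), 78.11134338378906)
[[595.6, 226.1], [654.2, -60.5], [515.7, -87.4], [458.8, 194.6]]
```

View pics/crop0.png

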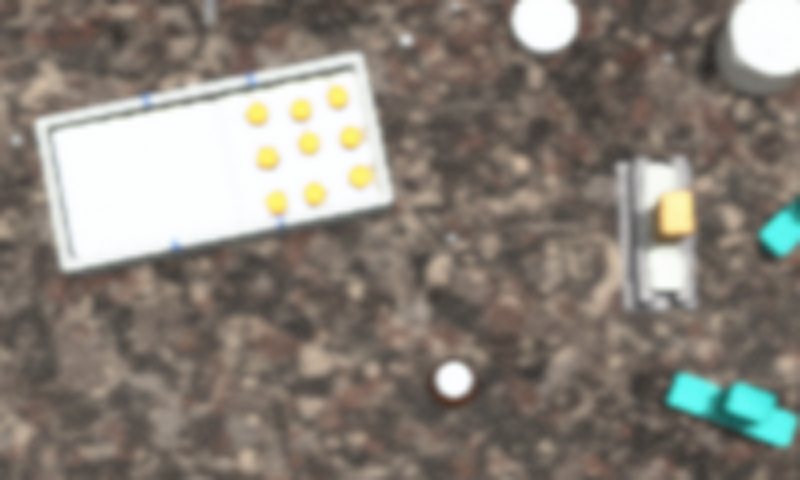

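The crop shows the wooden rake handle at crop (676,214), on a pale head plate in the grey stand, so it is the right one. The tray's rim corners are at about (38,122), (362,52), (392,202) and (66,270), and the pastilles are at its right end.

Run:
```python
from h import *
from scipy.spatial.transform import Rotation as Ro
f=lambda p:((p[0]+.5)/4-.5+150,(p[1]+.5)/4-.5+150)
C=np.array([ray("top",f(p),58) for p in [(38,122),(362,52),(392,202),(66,270)]])
print(C.round(1).tolist(),"centre",C.mean(0)); 
ax=(C[0]+C[3]-C[1]-C[2])/2; print("len",np.linalg.norm(ax),"yaw",np.arctan2(ax[1],ax[0]), "wid",np.linalg.norm((C[0]+C[1]-C[2]-C[3])/2))
S=np.array([ray("top",f(p),42) for p in [(616,161),(687,155),(695,304),(625,310)]]);print("stand",S.round(1).tolist(),S.mean(0)); a=(S[0]+S[1]-S[2]-S[3])/2;print(np.linalg.norm(a),np.arctan2(a[1],a[0]))
print("handle top",ray("top",f((676,210)),126))
s=env.state();R=Ro.from_euler("xyz",s["tcp_rot"]).as_matrix();print(R.round(3))
i=cams.camera_info("wrist");V=np.array(i["view"]);print("wristcam pos",-V[:3,:3].T@V[:3,3],V[:3,:3].round(2).tolist())
```

```text
[[588.3, 213.7], [643.9, -50.9], [518.7, -74.2], [466.2, 188.2]] centre [554.26521592  69.19397299]
len 268.9466079952774 yaw 1.7730208768029319 wid 125.98081811375816
stand [[553.5, -257.7], [557.9, -315.9], [435.2, -317.5], [431.0, -260.9]] [ 494.39270682 -287.98984205]
122.63101255481827 0.019628396726041688
handle top [ 497.65256426 -292.54309392]
[[-0.     0.397  0.918]
 [-0.001  0.918 -0.397]
 [-1.    -0.001 -0.   ]]
wristcam pos [186.92517301 601.0337024  384.00838345] [[0.4, 0.92, -0.0], [0.89, -0.39, 0.23], [0.22, -0.09, -0.97]]
```

carry_out:
  grip: [-1,-1,-1,-1,-1]
  linear:
    - [0,0,0]
    - [0,0,0]
    - [0,0,0]
    - [0,-0.05,0.08]
    - [0,-0.08,0.05]
  turn: [-0.0456,-0.0456,-0.0456,0,0]

```text
t: 0.6
eef_pos: [315.3, 510.6, 205.2]
tcp_rot: [0.491, 1.571, 0.515]
ft_force: [1.8, -1.0, -0.8]
opening: 1.0
```

carry_out:
  grip: [-1,-1,-1,-1,-1]
  linear:
    - [0,-0.09,0.03]
    - [0,-0.095,0.03]
    - [0,-0.095,0.03]
    - [0,-0.095,0.03]
    - [0,-0.095,0.03]
  turn: [0,0,0,0,0]

```text
t: 1.1
eef_pos: [394.5, 275.0, 205.9]
tcp_rot: [-3.046, 1.571, -3.024]
ft_force: [0.9, 0.4, 0.5]
opening: 1.0
```

carry_out:
  grip: [-1,-1,-1,-1,-1]
  linear:
    - [0,-0.095,0.02]
    - [0,-0.095,0.02]
    - [0,-0.095,0.01]
    - [0,-0.095,0.01]
    - [0,-0.095,0]
  turn: [0,0,0,0,0]

```text
t: 1.6
eef_pos: [429.7, 38.2, 205.9]
tcp_rot: [0.148, 1.571, 0.171]
ft_force: [2.0, 0.4, 0.2]
opening: 1.004
```

carry_out:
  grip: [-1,-1,-1,-1,-1]
  linear:
    - [0,-0.095,0]
    - [0,-0.095,0]
    - [0,-0.095,0]
    - [0,-0.095,0]
    - [0,-0.095,0]
  turn: [0,0,0,0,0]

```text
t: 2.1
eef_pos: [434.4, -199.3, 205.8]
tcp_rot: [1.8, 1.571, 1.822]
ft_force: [1.2, -0.3, 0.2]
opening: 0.997
```

carry_out:
  grip: [-1,-1,-1]
  linear:
    - [0,-0.09,0.04]
    - [0,-0.09,0.08]
    - [0,0,0]
  turn: [0,0,0]

```text
t: 2.4
eef_pos: [492.1, -282.7, 204.9]
tcp_rot: [-0.725, 1.57, -0.705]
ft_force: [-0.4, 1.3, -0.1]
opening: 0.999
```

Run:
```python
from h import *
from scipy.spatial.transform import Rotation as Ro
s=env.state();i=cams.camera_info("wrist");im=cams.read_camera("wrist")
cv2.imwrite("pics/w1.png",im);np.save("w1.npy",np.array([i["view"]]));
print(s["eef_pos"],Ro.from_euler("xyz",s["tcp_rot"]).as_matrix().round(3).tolist(),s["joints"].round(2),s["ft_force"])
```

```text
[ 492.14665724 -282.68926478  204.9110623 ] [[0.001, -0.019, 1.0], [-0.001, 1.0, 0.019], [-1.0, -0.001, 0.001]] [-0.64  0.41  1.7  -0.    1.03 -2.23] [-0.39999774  1.2508034  -0.05984835]
```

View pics/w1.png

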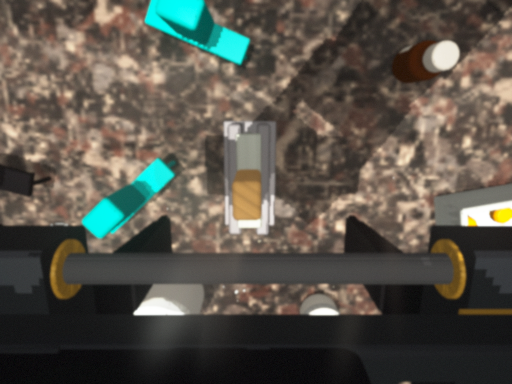

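The wrist picture shows the stand at about (250,178) and the wooden handle's top face at about (248,200). A turquoise look-alike is to the left at (130,197).

Run:
```python
from h import *
im=cv2.imread("pics/w1.png");i=cams.camera_info("wrist")
hsv=cv2.cvtColor(im,cv2.COLOR_BGR2HSV)
m=cv2.inRange(hsv,(8,90,60),(25,255,255));w=np.zeros_like(m);w[160:228,225:275]=m[160:228,225:275]
ys,xs=np.nonzero(w);print(xs.min(),xs.max(),ys.min(),ys.max())
print(hsv[165:226:3,247].tolist())
for r in(185,195,205,215):
  x=np.nonzero(w[r])[0];print(r,x.min(),x.max())
V=np.array(i["view"]);print(-V[:3,:3].T@V[:3,3])
print("hi",[ray("wrist",p,126,i).round(1).tolist() for p in((235,220),(262,220),(235,183),(262,183))])
print("stand42",[ray("wrist",p,42,i).round(1).tolist() for p in((224,122),(275,122),(229,233),(269,233))])
```

```text
232 260 170 219
[[30, 22, 149], [23, 36, 142], [16, 136, 129], [17, 140, 129], [16, 137, 132], [16, 140, 140], [17, 144, 179], [17, 142, 181], [17, 143, 191], [17, 142, 200], [17, 140, 197], [18, 140, 189], [17, 140, 184], [18, 140, 199], [18, 140, 202], [18, 138, 207], [17, 137, 196], [17, 138, 200], [18, 88, 202], [30, 6, 251], [30, 6, 251]]
185 232 260
195 232 260
205 233 260
215 234 260
[ 424.37228499 -280.39023326  383.3378501 ]
hi [[510.5, -296.9], [510.1, -274.7], [479.5, -297.0], [479.1, -275.4]]
stand42 [[434.5, -313.8], [433.5, -262.1], [553.8, -308.8], [552.9, -264.8]]
```

carry_out:
  grip: [-1,-1,-1,-1,-1]
  linear:
    - [0,-0.01,0.005]
    - [0.08,0,0]
    - [0.08,0,0]
    - [0.046,0,0]
    - [0.02,0,0]
  turn: [0,0,0,0,0]

```text
t: 2.95
eef_pos: [491.5, -282.1, 91.3]
tcp_rot: [2.449, 1.568, 2.472]
ft_force: [-0.6, 0.0, -0.5]
opening: 1.001
```

carry_out:
  grip: [1,1,1,1,1]
  linear:
    - [0,0,0]
    - [0,0,0]
    - [0,0,0]
    - [0,0,0]
    - [0,0,0]
  turn: [0,0,0,0,0]

```text
t: 3.45
eef_pos: [492.7, -283.6, 93.6]
tcp_rot: [-0.584, 1.57, -0.562]
ft_force: [0.1, -0.6, 0.7]
opening: 0.638
```

carry_out:
  grip: [0.2,1,1,1,1]
  linear:
    - [0,-0.008,0.004]
    - [0,0,0]
    - [0,0,0]
    - [0,0,0]
    - [0,0,0]
  turn: [0,0,0,0,0]

```text
t: 3.95
eef_pos: [494.6, -287.5, 92.9]
tcp_rot: [-1.146, 1.571, -1.124]
ft_force: [-0.2, -0.9, 1.1]
opening: 0.253
```

carry_out:
  grip: [1,1,1,1,1]
  linear:
    - [0,0,0]
    - [0,0,0]
    - [0,0,0]
    - [0,0,0]
    - [0,0,0]
  turn: [0,0,0,0,0]

```text
t: 4.45
eef_pos: [494.6, -287.5, 93.0]
tcp_rot: [-0.677, 1.571, -0.655]
ft_force: [-0.8, -1.0, 1.1]
opening: 0.25
```

carry_out:
  grip: [1,1,1,1,1]
  linear:
    - [-0.02,0,0]
    - [-0.04,0,0]
    - [-0.06,0,0]
    - [-0.06,0,0]
    - [-0.06,0,0]
  turn: [0,0,0,0,0]

```text
t: 4.95
eef_pos: [494.3, -287.0, 214.6]
tcp_rot: [1.772, 1.57, 1.794]
ft_force: [-0.2, -0.5, -1.7]
opening: 0.252
```

carry_out:
  grip: [1,1,1,1,1]
  linear:
    - [0,0,0]
    - [0,0,0]
    - [0,0.04,0.01]
    - [0,0.08,0.01]
    - [0,0.08,0.01]
  turn: [-0.029,-0.029,0,0,0]

```text
t: 5.45
eef_pos: [488.4, -185.3, 213.2]
tcp_rot: [1.772, 1.57, 1.975]
ft_force: [0.5, 1.4, -1.8]
opening: 0.252
```

Run:
```python
from h import *
T=np.array([554.3,69.2]);a=1.773
R=np.array([[np.cos(a),np.sin(a)],[-np.sin(a),np.cos(a)]])
for p in [(233.9,173.9),(224.6,177.1),(213.8,178.2),(237.2,184),(226.6,185.4),(216.4,189.1),(239.8,193.8),(228.2,198),(218.6,200.1)]:
    print((R@(ray("top",p,35)-T)).round(1))
s=env.state();print(s["eef_pos"],s["ft_force"],s["joints"].round(2))
for x in(-58,-94): print(x,T+R.T@[x,0])
im=cams.read_camera("wrist");cv2.imwrite("pics/w2.png",im)
```

```text
[-108.3  -36.3]
[-76.  -32.3]
[-40.3 -36.2]
[-111.9   -0.5]
[-76.7  -3.4]
[-41.3   1.7]
[-113.4   33.5]
[-73.3  39.1]
[-41.   39.3]
[ 488.43685349 -185.31093432  213.17685154] [ 0.54683672  1.4357344  -1.75861045] [-0.49  0.34  1.8   0.    1.01 -2.26]
-58 [565.9480584   12.38166902]
-94 [573.17788775 -22.88488125]
```

View pics/w2.png

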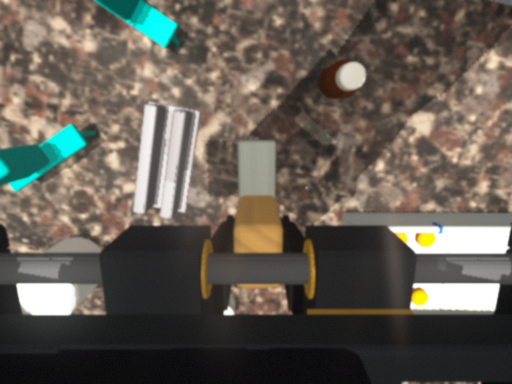

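The rake hangs upright in the grip, with the empty stand at about (165,160). Tray-frame estimates of the pastilles match the nominal rows, so I move over the gap at tray x = -57.5 mm.

carry_out:
  grip: [1,1,1,1,1]
  linear:
    - [0,0.0714,0.0462]
    - [0,0.0714,0.0462]
    - [0,0.0714,0.0462]
    - [0,0.0714,0.0462]
    - [0,0.0714,0.0462]
  turn: [0,0,0,0,0]

```text
t: 6.0
eef_pos: [566.0, 13.7, 213.5]
tcp_rot: [1.273, 1.571, 1.477]
ft_force: [1.2, -0.2, -2.2]
opening: 0.25
```

carry_out:
  grip: [1,1,1]
  linear:
    - [0.06,0,0]
    - [0.04,0,0]
    - [0,0,0]
  turn: [0,0,0]

```text
t: 6.3
eef_pos: [564.5, 12.4, 161.1]
tcp_rot: [2.791, 1.566, 2.996]
ft_force: [-0.9, -0.4, -0.9]
opening: 0.249
```

```bash
cat >> h.py <<'E'
T=np.array([554.3,69.2]);a=1.773
R=np.array([[np.cos(a),np.sin(a)],[-np.sin(a),np.cos(a)]])
E
python3 - <<'E'
from h import *
s=env.state();print(s["eef_pos"],R@(s["eef_pos"][:2]-T),s["ft_force"],s["tcp_rot"])
im=cams.read_camera("wrist");cv2.imwrite("pics/w3.png",im)
E
```

```text
[564.52658423  12.42356496 161.08451726] [-57.67348497   1.38409972] [-0.89471999 -0.41534398 -0.90345882] [2.79104863 1.56617965 2.99596932]
```

View pics/w3.png

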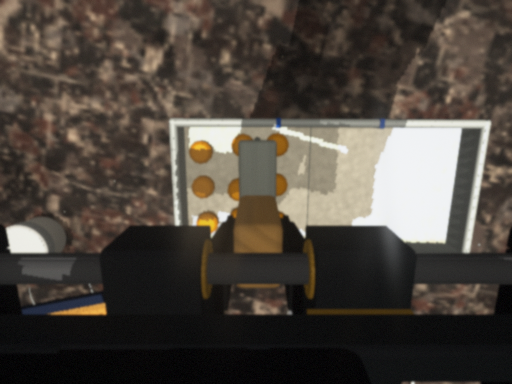

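The rake head is at (257,165), between the pastille columns at about 241 and 279. I'll check the numbers by rays.

Run:
```python
from h import *
im=cv2.imread("pics/w3.png");i=cams.camera_info("wrist")
m=cv2.inRange(cv2.cvtColor(im,cv2.COLOR_BGR2HSV),(12,150,90),(30,255,255));m[235:]=0;m[:130]=0
n,l,s,c=cv2.connectedComponentsWithStats(m)
for k in range(1,n):
    if s[k,4]>40:
        x,y,w,h=s[k,:4];print(s[k].tolist(),"c",(R@(ray("wrist",c[k],36,i)-T)).round(1),"L",(R@(ray("wrist",(x-.5,y+h/2),36,i)-T)).round(1),"R",(R@(ray("wrist",(x+w-.5,y+h/2),36,i)-T)).round(1))
print("rim corners",[ (R@(ray("wrist",p,58,i)-T)).round(1).tolist() for p in((170,121),(490,123))], [ (R@(ray("wrist",p,58,i)-T)).round(1).tolist() for p in((278,123),(381,124))])
for z in(83,87): print("plate", [(R@(ray("wrist",p,160-83+37,i)-T)).round(1).tolist() for p in((239,141),(276,141))]);break
```

```text
[233, 135, 18, 20, 127] c [-73.7  40.4] L [-79.7  37.4] R [-63.2  37.4]
[268, 134, 20, 22, 233] c [-36.4  39.3] L [-47.5  37.4] R [-29.   37.5]
[190, 142, 22, 21, 358] c [-109.5   31.3] L [-119.7   30.3] R [-99.3  30.4]
[276, 174, 11, 21, 183] c [-35.    0.3] L [-39.5   0.2] R [-29.1   0.2]
[193, 177, 21, 20, 332] c [-108.7   -1.9] L [-118.3   -2.4] R [-98.4  -2.4]
[228, 179, 12, 21, 175] c [-78.9  -4.5] L [-85.1  -4.8] R [-73.7  -4.7]
[232, 209, 6, 10, 47] c [-78.6 -28.2] L [-81.7 -29.1] R [-75.9 -29.1]
[197, 213, 21, 19, 255] c [-104.7  -36.2] L [-116.   -37.9] R [-95.5 -37.8]
[244, 223, 38, 12, 296] c [-49.3 -45. ] L [-70.2 -44.5] R [-33.  -44.4]
rim corners [[-130.4, 59.4], [139.3, 58.4]] [[-39.5, 58.0], [47.4, 57.4]]
plate [[-69.5, 47.5], [-44.1, 47.5]]
```

The wrist view puts the tray about 3–4 mm further along +x relative to the rake than the top view did. I'll correct by +3 mm and descend to about 5 mm above the floor.

carry_out:
  grip: [1,1,1,1,1]
  linear:
    - [0,0.006,0]
    - [0.04,0,0]
    - [0.04,0,0]
    - [0.02,0,0]
    - [0,0,0]
  turn: [0,0,0,0,0]

```text
t: 6.85
eef_pos: [565.1, 14.6, 112.8]
tcp_rot: [2.665, 1.57, 2.869]
ft_force: [0.1, -0.3, -0.7]
opening: 0.247
```

carry_out:
  grip: [1,1,1]
  linear:
    - [0,0,0]
    - [0,0,0]
    - [0,0,0]
  turn: [0,0,0]

```text
t: 7.15
eef_pos: [565.6, 14.7, 113.8]
tcp_rot: [-0.22, 1.569, -0.016]
ft_force: [-0.2, 0.2, -2.0]
opening: 0.253
```

carry_out:
  grip: [1,1,1,1,1]
  linear:
    - [0.004,0,0]
    - [0.004,0,0]
    - [0.002,0,0]
    - [0,0,0]
    - [0,0,0]
  turn: [0,0,0,0,0]

```text
t: 7.65
eef_pos: [565.3, 14.7, 107.9]
tcp_rot: [2.106, 1.571, 2.31]
ft_force: [-0.3, -0.1, -0.3]
opening: 0.249
```

carry_out:
  grip: [1,1,1]
  linear:
    - [0.002,0,0]
    - [0,0,0]
    - [0,0,0]
  turn: [0,0,0]

```text
t: 7.95
eef_pos: [565.3, 14.7, 106.9]
tcp_rot: [0.557, 1.571, 0.761]
ft_force: [0.1, 0.5, -1.0]
opening: 0.254
```

carry_out:
  grip: [1,1,1]
  linear:
    - [0.002,0,0]
    - [0,0,0]
    - [0,0,0]
  turn: [0,0,0]

```text
t: 8.25
eef_pos: [565.4, 14.7, 106.1]
tcp_rot: [-0.019, 1.57, 0.185]
ft_force: [0.1, -0.1, 1.9]
opening: 0.252
```

carry_out:
  grip: [1,1,1,1,1]
  linear:
    - [0,0.01,0]
    - [0,0.016,0]
    - [0,0.016,0]
    - [0,0.016,0]
    - [0,0.01,0]
  turn: [0,0,0,0,0]

```text
t: 8.75
eef_pos: [558.2, 48.9, 106.0]
tcp_rot: [-0.144, 1.571, 0.061]
ft_force: [1.2, -2.9, 1.3]
opening: 0.251
```

carry_out:
  grip: [1,1,1,1]
  linear:
    - [0,0.01,0]
    - [0,0.01,0]
    - [0,0,0]
    - [0,0,0]
  turn: [0,0,0,0]

```text
t: 9.15
eef_pos: [556.1, 58.5, 105.9]
tcp_rot: [1.723, 1.57, 1.927]
ft_force: [0.5, 2.5, 3.0]
opening: 0.251
```

carry_out:
  grip: [1,1,1,1]
  linear:
    - [0,0.01,0]
    - [0,0.01,0]
    - [0,0,0]
    - [0,0,0]
  turn: [0,0,0,0]

```text
t: 9.55
eef_pos: [554.2, 68.1, 106.0]
tcp_rot: [1.532, 1.57, 1.736]
ft_force: [0.2, 2.4, 2.6]
opening: 0.25
```

carry_out:
  grip: [1,1]
  linear:
    - [0,0,0]
    - [0,0,0]
  turn: [0,0]

```text
t: 9.75
eef_pos: [554.2, 67.9, 105.9]
tcp_rot: [1.598, 1.57, 1.802]
ft_force: [-0.7, 2.4, 2.5]
opening: 0.25
```

carry_out:
  grip: [1,1,1,1]
  linear:
    - [0,0.01,0]
    - [0,0,0]
    - [0,0,0]
    - [0,0,0]
  turn: [0,0,0,0]

```text
t: 10.15
eef_pos: [553.3, 72.7, 106.0]
tcp_rot: [1.009, 1.57, 1.213]
ft_force: [0.7, 1.7, 3.1]
opening: 0.252
```

carry_out:
  grip: [1,1,1,1]
  linear:
    - [0,0.01,0]
    - [0,0,0]
    - [0,0,0]
    - [0,0,0]
  turn: [0,0,0,0]

```text
t: 10.55
eef_pos: [552.3, 77.7, 106.0]
tcp_rot: [1.235, 1.57, 1.439]
ft_force: [0.1, 1.6, 5.2]
opening: 0.249
```

carry_out:
  grip: [1,1,1,1]
  linear:
    - [-0.003,0,0]
    - [0,0.01,0]
    - [0,0,0]
    - [0,0,0]
  turn: [0,0,0,0]

```text
t: 10.95
eef_pos: [551.1, 82.6, 107.3]
tcp_rot: [2.085, 1.57, 2.289]
ft_force: [0.3, 1.4, 2.1]
opening: 0.253
```

carry_out:
  grip: [1,1,1,1,1]
  linear:
    - [-0.001,0.01,0]
    - [-0.002,0.01,0]
    - [0,0,0]
    - [0,0,0]
    - [0,0,0]
  turn: [0,0,0,0,0]

```text
t: 11.45
eef_pos: [549.0, 92.2, 108.7]
tcp_rot: [2.636, 1.57, 2.84]
ft_force: [-0.3, 0.2, -1.5]
opening: 0.247
```

carry_out:
  grip: [1,1,1,1]
  linear:
    - [0.002,0,0]
    - [0,0,0]
    - [0,0,0]
    - [0,0,0]
  turn: [0,0,0,0]

```text
t: 11.85
eef_pos: [549.2, 92.1, 108.0]
tcp_rot: [1.577, 1.571, 1.781]
ft_force: [-1.0, 1.1, 2.1]
opening: 0.246
```

carry_out:
  grip: [1,1,1,1]
  linear:
    - [0,0.01,0]
    - [0,0,0]
    - [0,0,0]
    - [0,0,0]
  turn: [0,0,0,0]

```text
t: 12.25
eef_pos: [548.4, 97.2, 108.0]
tcp_rot: [0.601, 1.57, 0.805]
ft_force: [-0.1, 0.8, 2.8]
opening: 0.249
```

carry_out:
  grip: [1,1,1,1,1]
  linear:
    - [-0.0006,0.01,0]
    - [-0.0006,0.01,0]
    - [-0.0006,0.01,0]
    - [-0.0006,0.01,0]
    - [0,0,0]
  turn: [0,0,0,0,0]

```text
t: 12.75
eef_pos: [544.0, 117.6, 109.2]
tcp_rot: [1.415, 1.57, 1.619]
ft_force: [-0.2, 1.1, 2.8]
opening: 0.253
```

carry_out:
  grip: [1,1]
  linear:
    - [0,0,0]
    - [0,0,0]
  turn: [0,0]

```text
t: 12.95
eef_pos: [544.1, 117.0, 109.1]
tcp_rot: [1.542, 1.57, 1.746]
ft_force: [0.3, 2.3, 2.7]
opening: 0.252
```

carry_out:
  grip: [1,1,1,1,1]
  linear:
    - [-0.0006,0.01,0]
    - [-0.0006,0.01,0]
    - [-0.0006,0.01,0]
    - [-0.0006,0.01,0]
    - [0,0,0]
  turn: [0,0,0,0,0]

```text
t: 13.45
eef_pos: [539.9, 137.2, 110.4]
tcp_rot: [1.511, 1.57, 1.715]
ft_force: [0.2, 1.1, 3.0]
opening: 0.251
```

carry_out:
  grip: [1,1,1,1,1]
  linear:
    - [-0.0006,0.01,0]
    - [-0.0006,0.01,0]
    - [-0.0006,0.01,0]
    - [-0.0006,0.01,0]
    - [0,0,0]
  turn: [0,0,0,0,0]

```text
t: 13.95
eef_pos: [535.8, 156.8, 111.6]
tcp_rot: [1.465, 1.57, 1.669]
ft_force: [-1.3, 3.0, 3.1]
opening: 0.249
```

carry_out:
  grip: [1,1,1]
  linear:
    - [0,0,0]
    - [0,0,0]
    - [0,0,0]
  turn: [0,0,0]

```text
t: 14.25
eef_pos: [536.0, 155.9, 111.5]
tcp_rot: [1.625, 1.57, 1.829]
ft_force: [0.3, 2.1, 4.1]
opening: 0.249
```

carry_out:
  grip: [1,1,1,1,1]
  linear:
    - [-0.004,-0.01,0]
    - [-0.04,0,0]
    - [-0.06,0,0]
    - [0,-0.06,0]
    - [0,-0.09,0]
  turn: [0,0,0,0,0]

```text
t: 14.75
eef_pos: [552.2, 77.3, 164.2]
tcp_rot: [-0.387, 1.57, -0.18]
ft_force: [1.8, 0.3, -1.9]
opening: 0.249
```

carry_out:
  grip: [1,1,1,1,1]
  linear:
    - [0,-0.09,0]
    - [0,-0.08,0]
    - [0,-0.028,0]
    - [0,0,0]
    - [0,0,0]
  turn: [0,0,0,0,0]

```text
t: 15.25
eef_pos: [571.9, -19.3, 163.2]
tcp_rot: [2.645, 1.57, 2.848]
ft_force: [0.2, -0.4, -0.9]
opening: 0.25
```

Run:
```python
from h import *
T=np.array([553.7,72.1])
s=env.state();print(s["eef_pos"],R@(s["eef_pos"][:2]-T),s["ft_force"])
i=cams.camera_info("wrist");im=cams.read_camera("wrist");cv2.imwrite("pics/w4.png",im)
m=cv2.inRange(cv2.cvtColor(im,cv2.COLOR_BGR2HSV),(12,150,90),(30,255,255));m[240:]=0
n,l,s,c=cv2.connectedComponentsWithStats(m)
for k in range(1,n):
    if s[k,4]>40:
        x,y,w,h=s[k,:4];f=lambda p:(R@(ray("wrist",p,36,i)-T)).round(1)
        print(s[k].tolist(),"c",f(c[k]),"L",f((x-.5,y+h/2)),"R",f((x+w-.5,y+h/2)))
```

```text
[571.90085381 -19.29537496 163.18678275] [-93.18857366   0.52476775] [ 0.19424337 -0.42139473 -0.9228268 ]
[269, 133, 20, 22, 245] c [-71.2  39.6] L [-81.6  38. ] R [-63.1  38.1]
[450, 136, 26, 22, 442] c [98.  36.4] L [85.9 35.6] R [110.   35.6]
[224, 140, 15, 21, 232] c [-115.4   32.5] L [-123.2   32. ] R [-109.3   32. ]
[227, 175, 12, 21, 209] c [-114.7   -0.7] L [-121.1   -1.2] R [-109.7   -1.2]
[445, 176, 25, 21, 401] c [98.1 -1.6] L [86.3 -1.9] R [110.2  -1.8]
[276, 179, 7, 18, 101] c [-71.6  -3.3] L [-74.5  -3.6] R [-67.8  -3.6]
[277, 208, 6, 10, 42] c [-70.2 -28.4] L [-73.2 -28.5] R [-67.3 -28.5]
[440, 214, 24, 21, 377] c [ 98.2 -39.7] L [ 86.6 -40. ] R [110.1 -40. ]
[241, 222, 41, 18, 506] c [-86.5 -48.2] L [-108.3  -47. ] R [-68. -47.]
```

View pics/w4.png

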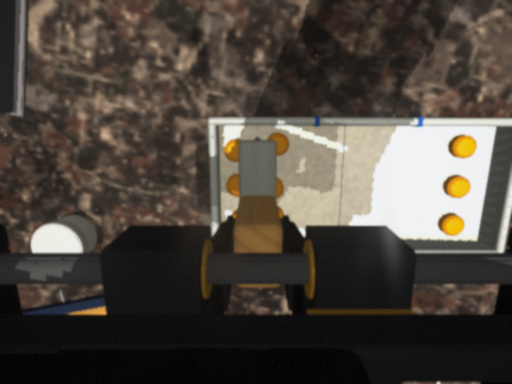

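The first row now lies in line in the far third, at (463,147), (458,187) and (452,225), tray x of about 98. The rake sits over the gap between the two remaining rows.

carry_out:
  grip: [1,1,1,1,1]
  linear:
    - [0.04,0,0]
    - [0.04,0,0]
    - [0.02,0,0]
    - [0.008,0,0]
    - [0,0,0]
  turn: [0,0,0,0,0]

```text
t: 15.8
eef_pos: [572.3, -18.9, 109.5]
tcp_rot: [2.561, 1.57, 2.767]
ft_force: [-1.2, -0.6, -1.6]
opening: 0.25
```

carry_out:
  grip: [1,1,1]
  linear:
    - [0.002,0,0]
    - [0,0,0]
    - [0,0,0]
  turn: [0,0,0]

```text
t: 16.1
eef_pos: [572.6, -19.6, 109.0]
tcp_rot: [-0.268, 1.57, -0.064]
ft_force: [-0.2, -0.3, -1.9]
opening: 0.251
```

Down 2.7 mm more, to about 106.3.

carry_out:
  grip: [1,1,1,1]
  linear:
    - [0.003,0,0]
    - [0.0024,0,0]
    - [0,0,0]
    - [0,0,0]
  turn: [0,0,0,0]

```text
t: 16.5
eef_pos: [572.5, -19.6, 106.1]
tcp_rot: [-0.195, 1.57, 0.009]
ft_force: [-0.6, 1.0, 1.6]
opening: 0.254
```

carry_out:
  grip: [1,1,1,1,1]
  linear:
    - [0,0.01,0]
    - [0,0.016,0]
    - [0,0.016,0]
    - [0,0.016,0]
    - [0,0.016,0]
  turn: [0,0,0,0,0]

```text
t: 17.0
eef_pos: [564.7, 17.5, 105.9]
tcp_rot: [-0.623, 1.571, -0.418]
ft_force: [0.8, -3.4, 2.1]
opening: 0.247
```

carry_out:
  grip: [1,1,1,1,1]
  linear:
    - [0,0.016,0]
    - [0,0.016,0]
    - [0,0.016,0]
    - [0,0.016,0]
    - [0,0.014,0]
  turn: [0,0,0,0,0]

```text
t: 17.5
eef_pos: [556.8, 55.6, 105.8]
tcp_rot: [2.038, 1.571, 2.242]
ft_force: [1.4, -4.6, 2.6]
opening: 0.254
```

carry_out:
  grip: [1,1,1,1,1]
  linear:
    - [0,0,0]
    - [-0.004,-0.008,0]
    - [-0.04,0,0]
    - [-0.08,0,0]
    - [-0.08,0,0]
  turn: [0,0,0,0,0]

```text
t: 18.0
eef_pos: [557.1, 50.6, 208.2]
tcp_rot: [2.795, 1.568, 2.999]
ft_force: [0.8, 0.6, -1.8]
opening: 0.251
```

carry_out:
  grip: [1,1,1,1,1]
  linear:
    - [0,0,0]
    - [0,0,0]
    - [0,-0.06,-0.016]
    - [0,-0.096,-0.02]
    - [0,-0.096,-0.02]
  turn: [0.029,0.029,0,0,0]

```text
t: 18.5
eef_pos: [531.7, -76.8, 207.4]
tcp_rot: [2.577, 1.569, 2.6]
ft_force: [-0.1, -0.0, -1.2]
opening: 0.253
```

carry_out:
  grip: [1,1,1,1,1]
  linear:
    - [0,-0.096,-0.02]
    - [0,-0.096,-0.02]
    - [0,-0.096,-0.02]
    - [0,-0.096,-0.02]
    - [0,-0.038,0]
  turn: [0,0,0,0,0]

```text
t: 19.0
eef_pos: [495.5, -291.3, 207.3]
tcp_rot: [2.644, 1.57, 2.663]
ft_force: [0.4, -0.2, -1.6]
opening: 0.251
```

carry_out:
  grip: [1,1,1]
  linear:
    - [0,0,0]
    - [0,0,0]
    - [0,0,0]
  turn: [0,0,0]

```text
t: 19.3
eef_pos: [497.3, -286.1, 207.7]
tcp_rot: [2.09, 1.57, 2.113]
ft_force: [-0.4, 0.0, -2.3]
opening: 0.248
```

Run:
```python
from h import *
s=env.state();print(s["eef_pos"],s["ft_force"],s["tcp_rot"][2]-s["tcp_rot"][0])
cv2.imwrite("pics/w5.png",cams.read_camera("wrist"))
im=cams.read_camera("top")
cv2.imwrite("pics/t5.png",cv2.resize(im[150:270,150:350],None,fx=4,fy=4,interpolation=cv2.INTER_CUBIC));cv2.imwrite("pics/t5full.png",im)
```

```text
[ 497.27879295 -286.12689817  207.66978237] [-0.39682978  0.0260692  -2.28690856] 0.02308749034408386
```

View pics/w5.png

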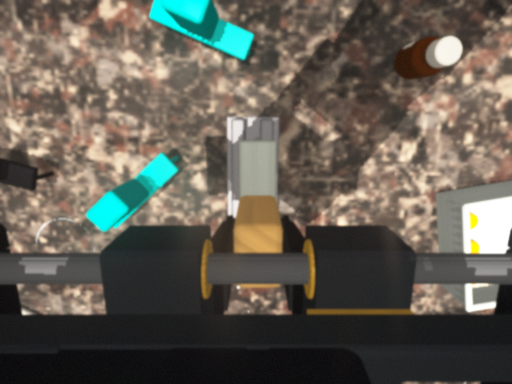

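View pics/t5.png

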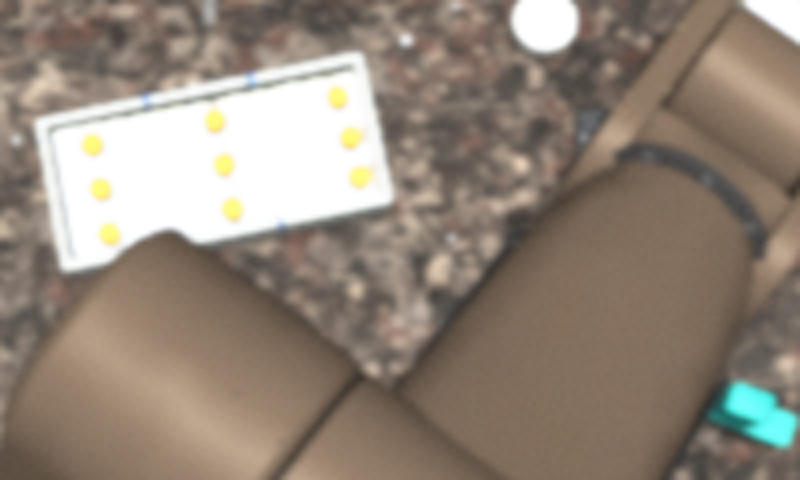

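The pastilles are three in each third and none overlap. The rake is over the stand, which shows at about (253,165). I'll trim the position and lower.

carry_out:
  grip: [1,1,1,1,1]
  linear:
    - [0,-0.0028,-0.0054]
    - [0.08,0,0]
    - [0.06,0,0]
    - [0,0,0]
    - [0,0,0]
  turn: [0,0,0,0,0]

```text
t: 19.9
eef_pos: [494.8, -288.8, 138.4]
tcp_rot: [2.089, 1.571, 2.111]
ft_force: [-0.4, -0.2, -1.1]
opening: 0.251
```

carry_out:
  grip: [1,1,1]
  linear:
    - [0,0,0]
    - [0,0,0]
    - [0,0,0]
  turn: [0,0,0]

```text
t: 20.2
eef_pos: [494.8, -289.1, 138.9]
tcp_rot: [-0.641, 1.569, -0.619]
ft_force: [0.2, -0.5, -2.0]
opening: 0.251
```

Now +1.5 mm in y, and down 44 mm.

carry_out:
  grip: [1,1,1,1,1]
  linear:
    - [0,0.003,0]
    - [0.03,0,0]
    - [0.03,0,0]
    - [0.02,0,0]
    - [0,0,0]
  turn: [0,0,0,0,0]

```text
t: 20.7
eef_pos: [494.2, -287.2, 96.8]
tcp_rot: [2.476, 1.569, 2.498]
ft_force: [-0.1, 0.0, -1.9]
opening: 0.248
```

carry_out:
  grip: [1,1,1,1]
  linear:
    - [0.006,0,0]
    - [0.005,0,0]
    - [0,0,0]
    - [0,0,0]
  turn: [0,0,0,0]

```text
t: 21.1
eef_pos: [494.7, -287.5, 92.8]
tcp_rot: [-0.493, 1.57, -0.471]
ft_force: [0.5, 0.2, 1.9]
opening: 0.252
```

Seated, with about 3 N of support from the ledges. I'll open partway first, then fully, and rise.

carry_out:
  grip: [0,-0.5,-1,-1,-1]
  linear:
    - [0,0,0]
    - [0,0,0]
    - [0,0,0]
    - [0,0,0]
    - [0,0,0]
  turn: [0,0,0,0,0]

```text
t: 21.6
eef_pos: [494.5, -287.4, 92.3]
tcp_rot: [1.645, 1.571, 1.667]
ft_force: [-1.2, -0.8, 0.3]
opening: 0.616
```

carry_out:
  grip: [-1,-1,-1,-1,-1]
  linear:
    - [0,0,0]
    - [-0.02,0,0]
    - [-0.06,0,0]
    - [-0.08,0,0]
    - [-0.08,0,0]
  turn: [0,0,0,0,0]

```text
t: 22.1
eef_pos: [494.2, -287.2, 214.3]
tcp_rot: [2.295, 1.57, 2.317]
ft_force: [0.7, -1.3, -0.2]
opening: 0.992
```

carry_out:
  grip: [-1,-1,-1]
  linear:
    - [0,0,0]
    - [0,0,0]
    - [0,0,0]
  turn: [0,0,0]

```text
t: 22.4
eef_pos: [494.0, -287.1, 211.5]
tcp_rot: [2.425, 1.569, 2.447]
ft_force: [-0.1, 0.5, -0.1]
opening: 0.998
```

Run:
```python
from h import *
s=env.state();print(s["t"],s["eef_pos"],s["ft_force"],s["opening"])
i=cams.camera_info("wrist");im=cams.read_camera("wrist");cv2.imwrite("pics/w6.png",im)
m=cv2.inRange(cv2.cvtColor(im,cv2.COLOR_BGR2HSV),(8,90,60),(25,255,255));w=np.zeros_like(m);w[160:235,215:285]=m[160:235,215:285]
ys,xs=np.nonzero(w);print(xs.min(),xs.max(),ys.min(),ys.max())
print([ray("wrist",p,126,i).round(1).tolist() for p in((xs.min(),ys.max()),(xs.max(),ys.max()))])
T=np.array([553.7,72.1])
im=cams.read_camera("top");m=cv2.inRange(cv2.cvtColor(im,cv2.COLOR_BGR2HSV),(15,90,120),(35,255,255));m[:165]=0;m[220:]=0;m[:,:155]=0;m[:,255:]=0
n,l,st,c=cv2.connectedComponentsWithStats(m)
for k in range(1,n):
    if st[k,4]>5: print((R@(ray("top",c[k],36)-T)).round(1))
```

```text
22.4 [ 494.03418701 -287.07760709  211.53858765] [-0.06485823  0.52729335 -0.10151828] 0.9980635321844195
215 270 167 230
[[525.7, -321.0], [524.6, -274.3]]
[-111.5  -35.7]
[ -8.7 -37.2]
[-115.4    0.2]
[ 95.  -39.5]
[-8.   0.5]
[-115.6   33.4]
[95. -2.]
[-7.8 37.4]
[94.9 37.2]
```

View pics/w6.png

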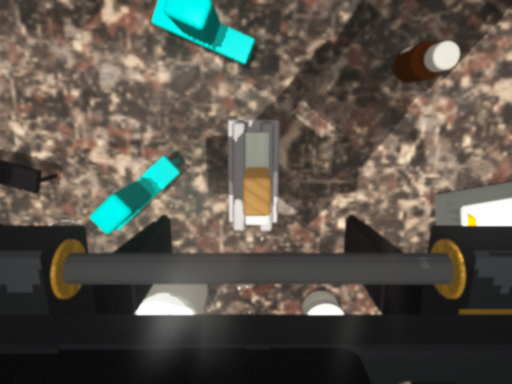

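The rake stands upright in its stand at (257,190), with the plate on the ledges. All nine pastilles are spread three to each third, so I'm handing in.

```bash
python3 -c "
from cell import env
print(env.job_done())"
```

```text
the job is handed in; nothing more can be done
None
```

The job is handed in at about 22.5 s of the 64 s allowed; no verdict was reported.

- **Raking:** I took the wooden rake from its stand and raked the front row to about x = 97 mm, with the tines stopping at about x = 86 mm. I then raked the second row to about x = -8 mm and left the third row where it lay. The floor turned out to slope up by about 0.06 rad.
- **Force:** I followed the floor by the force reading. Estimated push on the tray was 3–6.5 N at the readings taken. At x of about 20 mm the tines lifted off briefly, and I lowered them again.
- **Last checks:** The top camera shows three pastilles in each third, at x of about -114, -8 and 95 mm, with centres at least about 30 mm apart. The wrist picture shows the rake back in its stand with the gripper clear. I did not move the jars or the bottle.
- **Disagreements:** The wrist and top views differed by about 4 mm on the tray's position along its length. I used a 3 mm correction, and the tines then came down cleanly between the rows. My automatic check of the handle's position at the end failed because the colour mask also picked up the background, so that check rests on the picture and the arm's position at release.

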